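# Let the sample tray down on its ratchet lift

### The job

The tray of sample tubes is held up by the ratchet of its little bench lift: flick the yellow release lever over so that the pawl is sprung to come off, wind the red crank up a touch until the pawl lets go of the wheel, then ease the crank back slowly, under control all the way, until the tray is felt to rest lightly on the pad below it. Never let the crank run or press the tray down hard, leave everything else on the table where it is, and let go of the crank at the end.

Things in the scene. Friction and masses are not known exactly. Their poses are not given: they have to be found in the camera images.
- winch_axis (a point): Top centre of the winch's upright hub (26 mm across), 145 mm above the table, on the axis of crank, drum and ratchet wheel; axes: the lift's, z up, the tray 250 mm along -y. The winch is a white box 110 x 110 mm, top at 100 mm; on it lies the steel ratchet wheel (72 mm across, 16 teeth, top at 110 mm). The whole lift is fixed on the table, at any yaw within 0.3 rad.
- base_plate (a point): Top centre of the lift's aluminium base plate, 210 x 440 mm, 12 mm thick; axes as the winch. It carries winch and tray. A low aluminium gear cover, 24 mm wide and 18 mm high, runs between the two along its middle.
- crank_knob (a point): Centre of the red upright crank knob, 162 mm above the table: a cylinder 18 mm across, from 138 to 183 mm above the table, spinning freely on a flat crank arm (18 mm wide, from 128 to 138 mm above the table), 70 mm from the winch axis. It can be gripped from above.
- drum (a joint): Crank angle, rad; grows as it is eased back (clockwise from above). Starts held by the pawl at about 0 or -0.39; stops at -0.85 and 1.9. Load: 0.56 Nm clockwise at 0, 0.30 Nm less per rad eased; brake drag 0.30 Nm either way. At the knob: winding up takes 12 to 15 N; at 0 it pushes back with 4 (moving) to 8 N (held); from 0.85 on it stays and must be pushed (0 to 4 N).
- release (a joint): Angle of the yellow release lever, rad: 0 to 0.1 pawl sprung onto the wheel (start), 0.8 end stop, pawl sprung off. Turns clockwise seen from above; stays where it is left (2 to 3 N at the pin moves it). It carries the brass pawl on a light spring: under load the pawl stays jammed in its tooth though the lever is over, and springs clear once the crank is wound up a few mm.
- release_pivot (a point): Upright pivot of release lever and pawl, 119 mm above the table; 36 mm along x and -45 mm along y from the winch axis, in the lift's axes.
- release_pin (a point): Top centre of the yellow upright pin at the end of the release lever, 136 mm above the table, 62 mm from the pivot. The pin is 10 mm across and rises from the lever (12 mm wide, top at 119 mm) to 136 mm; push it with closed fingertips or pinch it from above.
- pawl_tip (a point): Top of the brass pawl's tip (5 mm across), 110 mm above the table. About 30 mm from the winch axis when in a tooth (the wheel's teeth reach to 36 mm), more than 40 mm when off the wheel.
- tray: The lift's tray: aluminium plate 130 x 120 x 6 mm with a white rack of ten blue-capped tubes (top 84 mm above the origin), guided on two upright rods. Origin: centre of the plate's underside. Only the crank moves it, 22 mm per rad of the drum.
- pad_place (a point): Point on the base plate (12 mm above the table) under the purple pad, 90 x 80 mm, that the tray comes down on. The pad's top was set by hand somewhere from 40 to 58 mm above the table and is not measured: feel for it. It is sprung, 10 N per mm, at most 6 mm. Resting lightly is 2 to 20 N on it: 10 N on the pad is about 3 N more at the crank knob and 3.2 mm of knob travel.
- spare_cap: Loose blue cap, 26 mm across, 16 mm high, on the lift's base plate: leave alone. Origin under its centre.
- eraser: Loose white block 45 x 20 x 12 mm on the lift's base plate: leave alone. Origin under its centre.
- sanitiser: Clear bottle, 56 mm across, 150 mm high, standing: leave alone. Origin under its centre.
- radio: Black hand radio, 60 x 35 x 120 mm with a 50 mm aerial, standing: leave alone. Origin under its centre.
- mouse: Black computer mouse, 100 x 60 x 34 mm: leave alone. Origin under its centre.
- specimen_jar: Clear jar with an orange lid, 60 mm across, 70 mm high: leave alone. Origin under its centre.
- cap_tray: Open blue tray 120 x 160 x 40 mm: leave alone. Origin under its centre.

How it is judged (in metres and radians):
On the way, in this order (a step that is already met when the one before it is completed fails the run):
1. the release lever is flicked over (past 0.6 rad) while the pawl still holds the drum (value of joint release above 0.6 rad and horizontal distance between pawl_tip and winch_axis below 0.04 m and value of joint drum below 0.15 rad), for 0.1 s.
2. the pawl is off the wheel (tip more than 40 mm from the axis) with the tray still up (horizontal distance between pawl_tip and winch_axis above 0.04 m and value of joint drum below 0.25 rad), for 0.1 s.
At the end, for the whole second after the job is handed in: the tray is at rest on its pad with 1.5 to 22 N, the crank still and let go, the release lever over (past 0.6 rad) and the pawl off the wheel (tip more than 40 mm from the axis) (contact force between tray and anything else between 1.5 and 22 N and value of joint each of drum, release above 0.6 rad and velocity of joint drum between -0.05 and 0.05 rad/s and horizontal distance between pawl_tip and winch_axis above 0.04 m); the robot touches nothing.
It fails at once if the crank runs back faster than 1.5 rad/s once the lever is over (value of joint release above 0.4 rad and velocity of joint drum above 1.5 rad/s).
It fails at once if the tray is pressed with more than 30 N (value of joint release above 0.4 rad and contact force between tray and anything else above 30 N).
It fails at once if the tray is touched by the robot (contact force between tray and the fingers above 2 N or contact force between tray and the arm above 2 N).
It fails at once if a bystander is moved by more than 30 mm (distance of any of spare_cap, eraser, sanitiser, radio, mouse, specimen_jar, cap_tray from where it was at the start of the episode above 0.03 m).
It also fails if it takes over 72 s, if anything falls off the work surface, if the arm or the gripper's body presses on something with over 40 N, if the wrist force passes 120 N, or if a joint passes its speed limit or range.

### The arm

A 6-joint arm with a two-finger parallel gripper is mounted at the origin on the work surface. World frame = base frame: x ahead of the robot, y to its left, z up, the work surface at z = 0. Lengths are in m, angles in degrees, forces in N, time in s.
With the tool pointing down it reaches from about 0.35 to 0.725 m from the base axis. Payload 4.3 kg.
Tool frame: the origin (TCP) lies at the very end of the fingers, on their centre line; the grasp point (between the pads) lies ctrl.hold_point_z behind it (ctrl.hold_point_z is the distance from the TCP to the grasp point, in m); z points along the fingers, y is the line along which they close (so a half turn about z gives the same grasp; the last joint's range is limited). The gripper opens to 85 mm and grips with 20 to 120 N. Pads are 22 mm wide; open, the fingers measure 114 mm over their backs; the gripper's body (76 mm by 85 mm) begins 54 mm behind the grasp point. The pads swing forward as they close: fully open they stand 13 mm farther back than shut.
Start: joints at [-81.377, 21.618, 4.641, 73.018, 0, 83.68], TCP at [0.148, -0.556, 0.202] pointing down, gripper open.
Joint ranges: [-156.06, 156.06], [-48.1, 94.91], [-58.44, 69.94], [-101.28, 121.22], [-78.64, 73.56], [-180, 180]. Speed limits (degrees/s): [147.25, 147.25, 180, 180, 180, 180].

### API

Orientations are given as a 3x3 rotation matrix whose columns are the frame's x, y, z axes.
In Python, from bench import status, imaging, job, spot_in, regions_of, tip_of, ctrl gives the robot as it stands. The module is installed in compiled form; this text tells all that it offers.
- The arm moves only by the shell command python3 -m pendant 'ROWS' [OPENING] [FORCE]. ROWS is JSON, a list of rows, each a list of 2 entries, a list of its own where there are three numbers: the shift along the tool's x, y, z in m, then the turn about the tool's z in rad. In form: [[[tx, ty, tz], roll], ...]. A call has 1 to 12 rows; each row shifts and turns the commanded pose from where the row before left it, along the tool's axes as they then stand; what a row does not reach is not made up. A row lasts 1/10 s, in which the tool goes at most 50 mm and 8.59 degrees, less where a joint would pass 70% of its speed; a pose out of reach is approached as far as the arm can. A call with a gripper value outside its range is refused whole. OPENING is the finger opening in m, from 0 to 0.0854, set as the call begins (- or left out, the last holds). The fingers move at their own pace and stop on an object; FORCE is the grip in N (left out, the last holds). Time passes only in rows, so rows that do not move let the fingers close. It gives the time, the measured TCP pose, the force, the opening and the grip force at its end, in the units of the state.
- status.get_obs(): the state, without advancing time (a new reading comes with each control period).
- imaging.capture(name): name is "side" or "top" or "wrist"; returns the picture (400x640x3 uint8, red, green, blue); there is no depth.
- imaging.get_calibration(name): a dict with "fx", "fy", "cx", "cy" (pixels), "T" (4x4, takes a point from camera to world coordinates). Camera axes: x right, y down, z forward; pixel columns grow to the right and rows downward; lengths in m; the calibration is good to about 2 mm. The wrist camera is an equidistant fisheye: a pixel r from the principal point sees the ray r / f radians off the axis. A picture is of the moment at which its call begins: read the wrist's pose just before it. get_calibration takes no time and is no camera call; for the wrist camera it gives the pose at the moment of the call.
- job.job_done(): hands the job in; it is judged then, once.
Trained networks look in the newest picture that a camera, given by its name, has taken for a name from the list of things; names that differ only in an ending like _2 or _b are one class to them, and where a whole thing is asked for, a point or a joint stands for the part that bears it (a point fixed in the world has none). Each returns a list of dicts, best first, with "score" (0 to 1); they miss things now and then, are a little off and sometimes report something else, mostly with a low value. They report only what shows in the picture. A call takes as long as a camera call.
- spot_in(camera, query): "uv" ([column, row] in pixels, amid what is visible of it).
- regions_of(camera, query): "mask" (400x640 bool, what is visible of it) and "uv" ([column, row] in pixels, amid what is visible of it).
- tip_of(camera, query): "uv" ([column, row] in pixels: a listed point, or the origin of a listed thing).
The state is a dict: "time": time; "joints": joint angles; "joint_vel": joint speeds; "tau": joint torques, N m; "tool_pos": TCP position; "tool_rot": TCP orientation; "contact_force": force on the tool from outside, world axes, zero at the start; "ft_torque": the same for the moment, N m; "opening": opening from 0.0 (shut) to 1.0 (fully open); "grasp_force": force on a finger pad.
Only numpy, scipy, OpenCV 4.12 (cv2) and the standard library are available. Lean on these libraries where they do the work, as an engineer would, in place of code of your own. Each camera call takes 0.05 s, during which the arm holds its last target. There are 200 camera calls.

## Working session

There is one attempt and no reset: what is moved stays moved. The work goes in short steps, Python scripts to look and compute and a shell command to move; the robot and the scene stay as the last step left them, time stands still between calls to the robot, and variables do not carry over. Pictures are saved under pics/ and viewed, at most 13 in all, crops included, and the job is handed in when it is done.

```bash
mkdir -p pics; cat > h.py <<'E'
import numpy as np, cv2
from bench import status, imaging, job, spot_in, regions_of, tip_of, ctrl
def ray(cam,uv,c=None):
    c=c or imaging.get_calibration(cam); T=np.array(c["T"])
    x=(uv[0]-c["cx"])/c["fx"]; y=(uv[1]-c["cy"])/c["fy"]
    if cam=="wrist":
        r=np.hypot(x,y); d=np.array([x/r*np.sin(r),y/r*np.sin(r),np.cos(r)]) if r>1e-9 else np.array([0,0,1.])
    else: d=np.array([x,y,1.])
    return T[:3,3],T[:3,:3]@d
def atz(cam,uv,z,c=None):
    o,d=ray(cam,uv,c); return o+d*(z-o[2])/d[2]
def save(cam,name):
    im=imaging.capture(cam); cv2.imwrite(f"pics/{name}.png",im[:,:,::-1]); return im
E
python3 - <<'E'
from h import *
o=status.get_obs(); print(o["time"],o["tool_pos"],o["tool_rot"],o["contact_force"],ctrl.hold_point_z)
Z=dict(winch_axis=.145,crank_knob=.162,release_pin=.136,release_pivot=.119,pawl_tip=.110,base_plate=.012)
for cam in("top","side"):
    im=save(cam,cam+"0")
    for q,z in Z.items():
        r=tip_of(cam,q)[:2]
        print(cam,q,[(round(d["score"],2),np.round(d["uv"],1),np.round(atz(cam,d["uv"],z),4)) for d in r])
a=cv2.imread("pics/top0.png");cv2.imwrite("pics/both.png",cv2.resize(np.vstack([a,cv2.imread("pics/side0.png")]),(480,600)))
print(status.get_obs()["time"])
E
```

```text
0.0 [ 0.14814362 -0.55485236  0.20132772] [[ 9.66196136e-01  2.57807936e-01 -3.06429120e-04]
 [ 2.57808012e-01 -9.66193976e-01  2.05681929e-03]
 [ 2.34194367e-04 -2.06629073e-03 -9.99997838e-01]] [-0.5694231  -0.17863322 -0.61786662] 0.0187
top winch_axis [(0.73, array([275.2, 169.6]), array([0.5874, 0.0544, 0.145 ])), (0.42, array([292.7, 142.4]), array([ 0.6792, -0.0008,  0.145 ]))]
top crank_knob [(0.81, array([265.3, 188.7]), array([0.5221, 0.0835, 0.162 ]))]
top release_pin [(0.54, array([189. , 194.7]), array([0.4978, 0.3384, 0.136 ])), (0.46, array([289.5, 144.4]), array([0.6739, 0.01  , 0.136 ]))]
top release_pivot [(0.71, array([287.8, 164.5]), array([0.6088, 0.0147, 0.119 ]))]
top pawl_tip [(0.59, array([276.1, 163.2]), array([0.6134, 0.0548, 0.11  ]))]
top base_plate [(0.93, array([311.1, 177.3]), array([ 0.5791, -0.0642,  0.012 ])), (0.7, array([184.2, 243. ]), array([0.3329, 0.3814, 0.012 ]))]
side winch_axis [(0.86, array([270.2, 216.6]), array([0.5743, 0.063 , 0.145 ]))]
side crank_knob [(0.81, array([288.9, 221.5]), array([0.5191, 0.0861, 0.162 ])), (0.37, array([292.3, 140.3]), array([ 0.5997, -0.2626,  0.162 ]))]
side release_pin [(0.72, array([281. , 219.3]), array([0.5481, 0.0578, 0.136 ])), (0.7, array([242.1, 196. ]), array([ 0.6743, -0.0059,  0.136 ]))]
side release_pivot [(0.87, array([265.6, 210.7]), array([0.6021, 0.0189, 0.119 ]))]
side pawl_tip [(0.37, array([257.1, 221.6]), array([0.6148, 0.0542, 0.11  ]))]
side base_plate [(0.58, array([283.7, 217.8]), array([ 0.5815, -0.0695,  0.012 ]))]
0.7
```

View pics/top0.png

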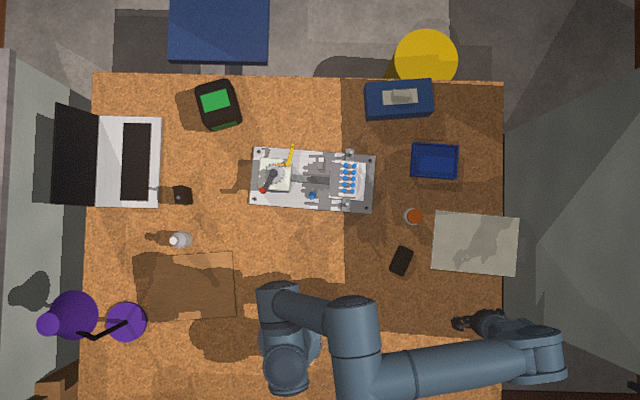

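View pics/side0.png

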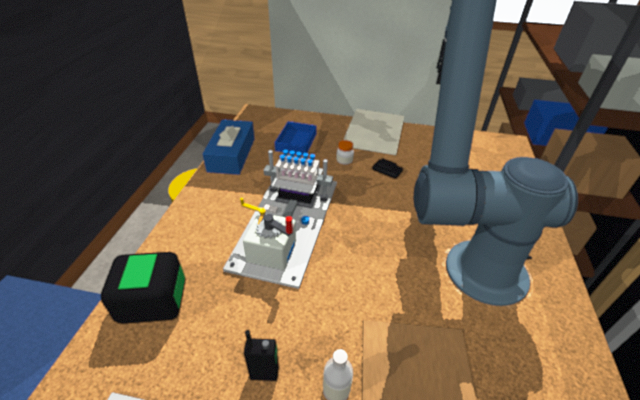

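The top view shows the winch at about (272,175), the knob at (263,189), the pin at (290,149) and the tray at (348,180). The networks agree with this in both views. I'll move above the winch for a close look.

```bash
python3 -m pendant '[[[0,0,-0.05],0],[[0,0,-0.05],0],[[0.034,-0.029,0],0],[[0.034,-0.029,0],0],[[0.034,-0.029,0],0],[[0.034,-0.029,0],0],[[0.034,-0.029,0],0],[[0.034,-0.029,0],0],[[0.034,-0.029,0],0],[[0.034,-0.029,0],0],[[0.034,-0.029,0],0],[[0.034,-0.029,0],0]]' 0.0 30
python3 -m pendant '[[[0.034,-0.029,0],0],[[0.034,-0.029,0],0],[[0.034,-0.029,0],0],[[0.034,-0.029,0],0],[[0.034,-0.029,0],0],[[0.0,0,0],0],[[0,0,0],0],[[0,0,0],0]]'
```

```text
time: 1.9
tool_pos: [0.4028, -0.1861, 0.3026]
tool_rot: [[0.966, 0.258, 0.001], [0.258, -0.966, -0.001], [0.001, 0.001, -1.0]]
contact_force: [0.6, -0.9, 0.5]
opening: 0.0
grasp_force: 0.0
time: 2.7
tool_pos: [0.5284, -0.0045, 0.3024]
tool_rot: [[0.966, 0.257, -0.0], [0.257, -0.966, -0.0], [-0.0, 0.0, -1.0]]
contact_force: [-0.5, -0.4, 0.8]
opening: 0.0
grasp_force: 0.0
```

```bash
cat > look.py <<'E'
from h import *
import sys
Z=dict(winch_axis=.145,crank_knob=.162,release_pin=.136,release_pivot=.119,pawl_tip=.110,base_plate=.012)
c=imaging.get_calibration("wrist"); im=save("wrist",sys.argv[1])
for q in (sys.argv[2:] or Z):
    print(q,[(round(d["score"],2),np.round(d["uv"],1),np.round(atz("wrist",d["uv"],Z[q],c)[:2],4)) for d in tip_of("wrist",q)[:2]])
o=status.get_obs();print(o["time"],np.round(o["joints"],1))
E
python3 look.py w1
```

```text
winch_axis [(0.76, array([268.1, 113. ]), array([0.5786, 0.0659]))]
crank_knob [(0.75, array([226.4, 165.4]), array([0.5162, 0.0954])), (0.21, array([319.2,  94.8]), array([0.6104, 0.0183]))]
release_pin [(0.89, array([345.9,  46.8]), array([0.6693, 0.0046])), (0.57, array([105.1, 195.7]), array([0.4251, 0.2743]))]
release_pivot [(0.84, array([320.8,  94.1]), array([0.6118, 0.0168])), (0.71, array([454.2, 171.9]), array([ 0.5692, -0.1686]))]
pawl_tip [(0.55, array([285.5,  88.4]), array([0.6083, 0.0581]))]
base_plate [(0.81, array([364., 136.]), array([ 0.5691, -0.0624]))]
3.05 [ -7.4  15.9  11.3  85.4  -0.  157.8]
```

View pics/w1.png

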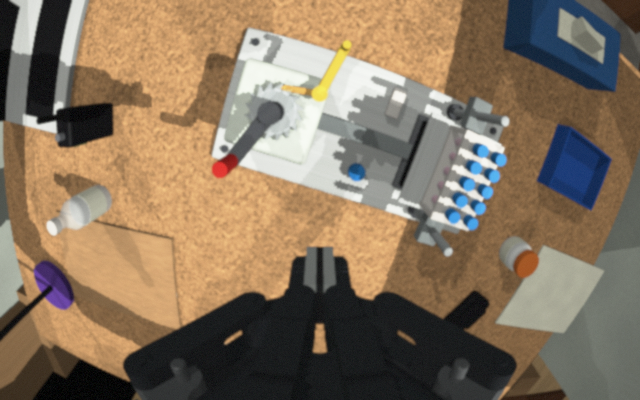

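```bash
python3 -m pendant '[[[0,0,0],-0.15],[[0,0,0],-0.15],[[0,0,0],-0.15],[[0,0,0],-0.15],[[0,0,0],-0.15],[[0,0,0],-0.15],[[0,0,0],-0.15],[[0,0,0],-0.15],[[0,0,0],-0.15],[[0,0,0],-0.15],[[0,0,0],-0.15],[[0,0,0],-0.15]]'
python3 -m pendant '[[[0,0,0],-0.15],[[0,0,0],-0.15],[[0,0,0],-0.15],[[0,0,0],-0.02],[[-0.028,0.031,0],0],[[-0.028,0.031,0],0],[[-0.028,0.031,0],0],[[-0.028,0.031,0],0],[[0,0,0.04],0],[[0,0,0.04],0],[[0,0,0],0],[[0,0,0],0]]'
python3 look.py w2 release_pin release_pivot winch_axis crank_knob
```

```text
time: 4.25
tool_pos: [0.5288, -0.0041, 0.3023]
tool_rot: [[-0.476, 0.88, 0.0], [0.88, 0.476, -0.0], [-0.0, 0.0, -1.0]]
contact_force: [0.5, -0.1, -0.7]
opening: -0.002
grasp_force: 0.0
time: 5.45
tool_pos: [0.6852, 0.0321, 0.2221]
tool_rot: [[-0.818, 0.575, -0.004], [0.575, 0.818, 0.0], [0.004, -0.002, -1.0]]
contact_force: [0.8, 0.1, 1.2]
opening: 0.006
grasp_force: 0.0
release_pin [(0.89, array([287.7, 202.1]), array([0.6747, 0.0054])), (0.43, array([221.9, 185.1]), array([ 0.6274, -0.0341]))]
release_pivot [(0.86, array([262.1, 133.1]), array([0.6125, 0.0205]))]
winch_axis [(0.91, array([272.1,  69.2]), array([0.5758, 0.0636])), (0.23, array([ 47.8, 208.2]), array([ 0.5104, -0.2389]))]
crank_knob []
5.7 [-2.6 36.4 32.2 85.4 -0.  32.4]
```

View pics/w2.png

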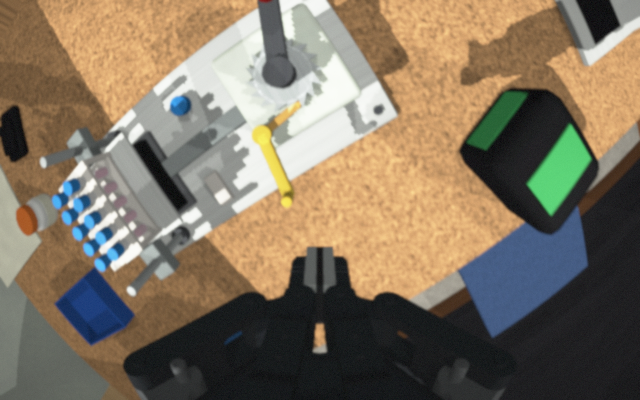

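```bash
python3 -m pendant '[[[-0.008,0.008,0],0],[[0,0,0.03],0],[[0,0,0.03],0],[[0,0,0.02],0],[[0,0,0.017],0],[[0,0,0],0],[[0,0,0],0]]'
python3 -m pendant '[[[0,-0.006,0],0],[[0,-0.006,0],0],[[0,-0.006,0],0],[[0,-0.006,0],0],[[0,-0.006,0],0],[[0,0,0],0]]'
```

```text
time: 6.4
tool_pos: [0.6991, 0.0341, 0.1278]
tool_rot: [[-0.819, 0.574, 0.003], [0.574, 0.819, -0.0], [-0.002, 0.001, -1.0]]
contact_force: [-0.4, 0.2, 0.4]
opening: -0.001
grasp_force: 0.0
time: 7.0
tool_pos: [0.6804, 0.0087, 0.1259]
tool_rot: [[-0.819, 0.574, -0.0], [0.574, 0.819, -0.0], [0.0, -0.0, -1.0]]
contact_force: [-0.0, 0.8, -0.0]
opening: -0.004
grasp_force: 0.0
```

```bash
python3 -m pendant '[[[0,-0.006,0],0],[[0,-0.006,0],0],[[0,-0.006,0],0],[[0,-0.006,0],0],[[0,-0.006,0],0],[[0,0,0],0]]'
python3 look.py w3 release_pin release_pivot pawl_tip winch_axis
```

```text
time: 7.6
tool_pos: [0.6632, -0.0158, 0.1259]
tool_rot: [[-0.819, 0.574, -0.0], [0.574, 0.819, -0.0], [0.0, -0.0, -1.0]]
contact_force: [0.5, -0.0, -0.8]
opening: -0.002
grasp_force: 0.0
release_pin [(0.71, array([ 25.7, 221.8]), array([ 0.5137, -0.2143])), (0.64, array([358.4, 238.1]), array([0.6727, 0.006 ]))]
release_pivot [(0.59, array([317.2, 137.3]), array([0.613 , 0.0185])), (0.4, array([187.8,  91.4]), array([ 0.5433, -0.0276]))]
pawl_tip [(0.6, array([376.,  92.]), array([0.611 , 0.0629])), (0.26, array([187.8,  93.2]), array([ 0.5416, -0.0314]))]
winch_axis [(0.85, array([353.5,  31.1]), array([0.5767, 0.0656]))]
7.85 [-6.7 33.8 12.7 68.9 -0.  28.2]
```

View pics/w3.png

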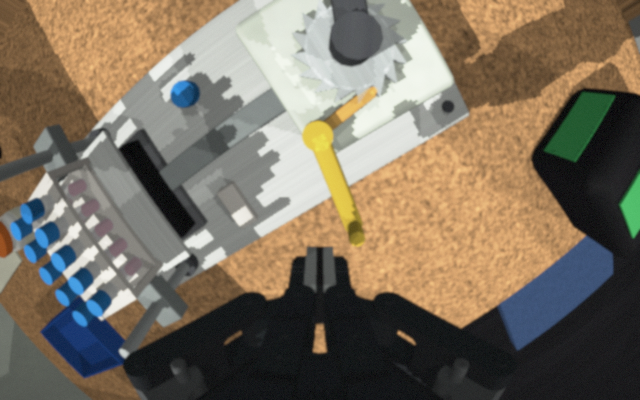

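```bash
python3 - <<'E'
from h import *
c=imaging.get_calibration("wrist");T=np.linalg.inv(np.array(c["T"]));o=status.get_obs()
R=np.array(o["tool_rot"]);t=np.array(o["tool_pos"]);print(t)
def pr(p):
    q=T[:3,:3]@p+T[:3,3];th=np.arctan2(np.hypot(*q[:2]),q[2]);u=q[:2]/np.hypot(*q[:2])*th
    return np.round([c["cx"]+c["fx"]*u[0],c["cy"]+c["fy"]*u[1]])
for d in([0,0,0],[.011,0,0],[-.011,0,0],[0,.011,0],[0,-.011,0],[0,0,-.02],[.011,.011,0]): print(d,pr(t+R@np.array(d)))
print("pin",pr(np.array([.6735,.005,.136])),pr(np.array([.6735,.005,.119])),"cam in tool",R.T@(np.array(c["T"])[:3,3]-t))
for cam in("top","side"):
    save(cam,cam+"1");print([(round(d["score"],2),d["uv"],atz(cam,d["uv"],.136)) for d in tip_of(cam,"release_pin")])
im=cv2.imread("pics/side1.png")[170:270,200:330];cv2.imwrite("pics/s1c.png",cv2.resize(im,None,fx=6,fy=6,interpolation=2)[:600])
E
```

```text
[ 0.66388621 -0.01482041  0.12582097]
[0, 0, 0] [319. 238.]
[0.011, 0, 0] [319. 222.]
[-0.011, 0, 0] [319. 254.]
[0, 0.011, 0] [336. 238.]
[0, -0.011, 0] [301. 238.]
[0, 0, -0.02] [319. 254.]
[0.011, 0.011, 0] [337. 222.]
pin [356. 240.] [353. 228.] cam in tool [ 0.08461641  0.00058268 -0.17193844]
[]
[(0.62, [242.1, 195.0], array([ 0.67573476, -0.00975512,  0.136     ]))]
```

View pics/s1c.png

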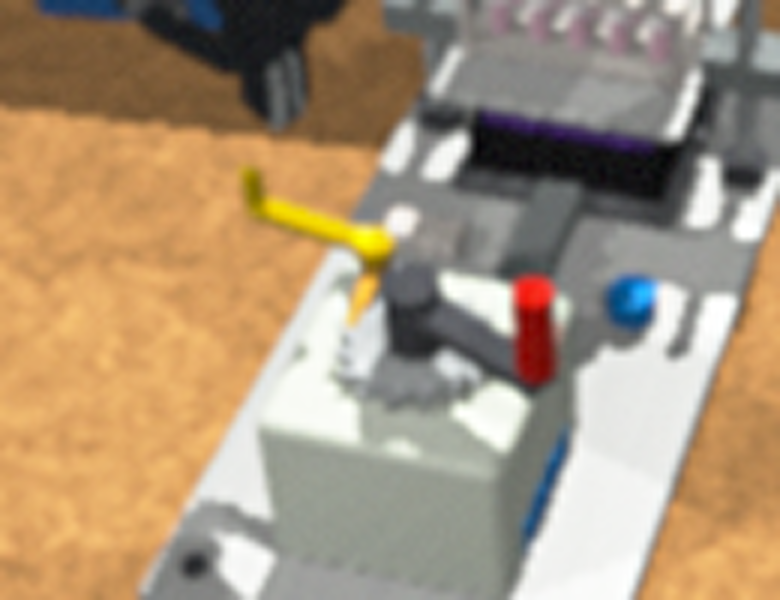

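The pin hasn't moved. The fingertips show at row 248 in the wrist view, but the stated TCP should project to rows 222-238, so they seem to have passed over the pin. I'll check this against the side view.

```bash
python3 - <<'E'
from h import *
c=imaging.get_calibration("side");T=np.linalg.inv(np.array(c["T"]));o=status.get_obs()
t=np.array(o["tool_pos"]);R=np.array(o["tool_rot"])
for d in([0,0,0],[.011,0,0],[-.011,0,0],[0,0,-.013],[0,0,-.03]):
    q=T[:3,:3]@(t+R@np.array(d))+T[:3,3];print(d,c["cx"]+c["fx"]*q[0]/q[2],c["cy"]+c["fy"]*q[1]/q[2])
print(o["opening"])
E
python3 -m pendant '[[[0,0,-0.03],0],[[0,0.03,-0.01],0],[[0,0.036,0],0],[[0,0,0.04],0],[[0,0,0.02],0],[[0,0,0],0],[[0,0,0],0]]'
```

```text
[0, 0, 0] 247.34132013130153 197.25427997596856
[0.011, 0, 0] 249.7361386828195 199.22963698212726
[-0.011, 0, 0] 244.9733783398716 195.301092163509
[0, 0, -0.013] 246.82020248103896 193.65001205075686
[0, 0, -0.03] 246.12523960371146 188.84335772480503
0.00040501214549089245
time: 8.75
tool_pos: [0.7012, 0.0391, 0.1059]
tool_rot: [[-0.819, 0.574, -0.001], [0.574, 0.819, -0.0], [0.001, -0.001, -1.0]]
contact_force: [0.5, -0.6, 0.0]
opening: 0.001
grasp_force: 0.0
```

```bash
python3 -m pendant '[[[0,0,0.006],0],[[0,-0.006,0],0],[[0,-0.006,0],0],[[0,-0.006,0],0],[[0,-0.006,0],0],[[0,-0.006,0],0],[[0,-0.006,0],0],[[0,0,0],0]]'
python3 -m pendant '[[[0,-0.006,0],0],[[0,-0.006,0],0],[[0,-0.006,0],0],[[0,0,0],0]]'
python3 look.py w4 release_pin release_pivot pawl_tip winch_axis
```

```text
time: 9.55
tool_pos: [0.6814, 0.0086, 0.1005]
tool_rot: [[-0.819, 0.574, 0.002], [0.574, 0.819, -0.001], [-0.002, 0.0, -1.0]]
contact_force: [1.4, -0.7, 1.8]
opening: -0.001
grasp_force: 1.3
time: 9.95
tool_pos: [0.6707, -0.0064, 0.1004]
tool_rot: [[-0.819, 0.574, 0.001], [0.574, 0.819, -0.001], [-0.002, -0.001, -1.0]]
contact_force: [3.6, -2.2, 4.2]
opening: -0.004
grasp_force: 2.5
release_pin [(0.66, array([297.7, 270.9]), array([ 0.6658, -0.0161]))]
release_pivot [(0.74, array([290.9, 140. ]), array([0.6113, 0.0185]))]
pawl_tip [(0.68, array([359.8,  88.8]), array([0.6101, 0.0621]))]
winch_axis [(0.85, array([332.5,  16.6]), array([0.5772, 0.0662]))]
10.2 [-5.9 35.2 11.4 66.2 -0.1 29.1]
```

View pics/w4.png

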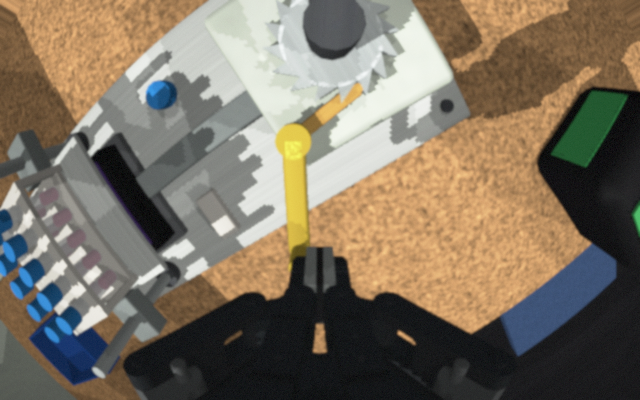

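```bash
python3 -m pendant '[[[0,0,-0.003],0],[[0.001,-0.006,0],0],[[0.001,-0.006,0],0],[[0.001,-0.006,0],0],[[0.001,-0.005,0],0],[[0,0,0],0]]'
python3 look.py w5 release_pin release_pivot pawl_tip winch_axis
```

```text
time: 10.8
tool_pos: [0.6526, -0.0221, 0.1023]
tool_rot: [[-0.819, 0.574, -0.002], [0.574, 0.819, 0.0], [0.002, -0.001, -1.0]]
contact_force: [-0.0, -0.2, -0.6]
opening: -0.0
grasp_force: 0.1
release_pin [(0.62, array([297. , 269.8]), array([ 0.6479, -0.0326]))]
release_pivot [(0.68, array([339.2, 155.7]), array([0.614 , 0.0178]))]
pawl_tip [(0.71, array([401.4, 102.5]), array([0.6104, 0.0615])), (0.57, array([224.2, 146.2]), array([ 0.5745, -0.031 ]))]
winch_axis [(0.78, array([391.6,  35.7]), array([0.5788, 0.0667]))]
11.05 [-7.4 33.2  8.3 65.1 -0.  27.6]
```

The lever is over: the pin is at about -55° against -13° at the start, or roughly 0.73 rad. I'll nudge it to the stop, then retreat and go above the knob.

```bash
python3 -m pendant '[[[0.002,-0.003,0],0],[[0.001,-0.002,0],0],[[0,0,0],0],[[-0.002,0.006,0],0],[[0,0,-0.04],0],[[0,0,-0.045],0],[[0,0,-0.045],0],[[0.044,0.004,0],0],[[0.044,0.005,0],-0.1],[[0.044,0.005,0],-0.07],[[0.04,0,0],0],[[0,0,0],0]]' 0.08 60
python3 -m pendant '[[[0,0,0],0]]'
python3 look.py w6
```

```text
time: 12.25
tool_pos: [0.5089, 0.0823, 0.2325]
tool_rot: [[-0.906, 0.424, -0.005], [0.424, 0.906, 0.0], [0.005, -0.002, -1.0]]
contact_force: [0.3, 0.3, 0.0]
opening: 0.942
grasp_force: 0.0
time: 12.35
tool_pos: [0.5142, 0.0807, 0.2332]
tool_rot: [[-0.905, 0.426, 0.001], [0.426, 0.905, -0.001], [-0.001, -0.0, -1.0]]
contact_force: [0.4, -0.0, 0.2]
opening: 0.936
grasp_force: 0.0
winch_axis [(0.88, array([328.8, 254.3]), array([0.5735, 0.0633]))]
crank_knob [(0.82, array([335.5, 195.4]), array([0.5165, 0.0949])), (0.32, array([507.,  70.]), array([0.4758, 0.2791]))]
release_pin [(0.66, array([280.2, 329.1]), array([ 0.6472, -0.0317]))]
release_pivot [(0.8, array([307. , 287.4]), array([0.6158, 0.0181])), (0.45, array([336.1, 196.1]), array([0.5313, 0.0912]))]
pawl_tip [(0.66, array([340.9, 265.3]), array([0.6103, 0.0623])), (0.22, array([250.4, 277. ]), array([ 0.5821, -0.0385]))]
base_plate [(0.82, array([241.8, 237.4]), array([ 0.5658, -0.0668]))]
12.7 [ 1.9 15.  -0.2 74.8 -0.  27.2]
```

View pics/w6.png

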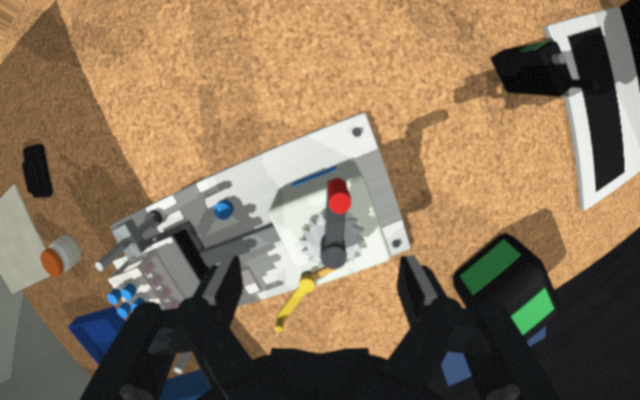

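```bash
python3 -m pendant '[[[0.003,0.013,0],0],[[0,0,0.03],0],[[0,0,0.03],0],[[0,0,0.02],0],[[0,0,0.015],0],[[0,0,0],0],[[0,0,0],0]]'
python3 -m pendant '[[[0,0,0],0],[[0,0,0],0],[[0,0,0],0],[[0,0,0],0],[[0,0,0],0],[[0,0,0],0],[[0,0,0],0],[[0,0,0],0]]' 0.0 50
python3 look.py w7 crank_knob
```

```text
time: 13.4
tool_pos: [0.5178, 0.094, 0.138]
tool_rot: [[-0.905, 0.426, -0.0], [0.426, 0.905, 0.0], [0.0, -0.0, -1.0]]
contact_force: [0.2, 0.4, 0.5]
opening: 0.936
grasp_force: 0.0
time: 14.2
tool_pos: [0.5188, 0.0948, 0.1387]
tool_rot: [[-0.905, 0.426, 0.002], [0.426, 0.905, 0.003], [-0.001, 0.003, -1.0]]
contact_force: [-0.1, 6.3, 3.8]
opening: 0.187
grasp_force: 48.8
crank_knob [(0.57, array([318.7, 251. ]), array([0.5157, 0.0964]))]
14.3 [  3.4  17.5 -10.8  61.5   0.1  28.6]
```

View pics/w7.png

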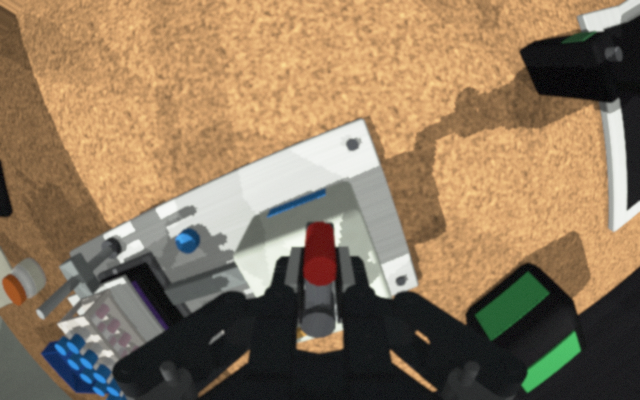

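```bash
python3 -m pendant '[[[0,-0.0015,0],-0.02],[[0,-0.0015,0],-0.02],[[0,-0.0015,0],-0.02],[[0,-0.0015,0],-0.02],[[0,0,0],0]]'
python3 -m pendant '[[[0,-0.0015,0],-0.02],[[0,-0.0015,0],-0.02],[[0,0,0],0],[[0,0,0],0]]'
python3 - <<'E'
from h import *
for cam in("side","wrist"):
    c=imaging.get_calibration(cam);save(cam,cam+"p")
    for q,z in(("pawl_tip",.11),("crank_knob",.162),("winch_axis",.145)): print(cam,q,[(round(d["score"],2),np.round(d["uv"]),np.round(atz(cam,d["uv"],z,c),4)) for d in tip_of(cam,q)[:2]])
im=cv2.imread("pics/sidep.png")[175:265,210:330];cv2.imwrite("pics/spc.png",cv2.resize(im,None,fx=6,fy=6,interpolation=2))
E
```

```text
time: 14.8
tool_pos: [0.5173, 0.0916, 0.1388]
tool_rot: [[-0.936, 0.351, 0.004], [0.351, 0.936, 0.008], [-0.001, 0.009, -1.0]]
contact_force: [3.2, 11.0, 2.0]
opening: 0.184
grasp_force: 48.9
time: 15.2
tool_pos: [0.5162, 0.0889, 0.1388]
tool_rot: [[-0.95, 0.314, 0.004], [0.314, 0.95, 0.008], [-0.001, 0.009, -1.0]]
contact_force: [3.5, 11.1, 0.8]
opening: 0.179
grasp_force: 48.9
side pawl_tip [(0.58, array([252., 221.]), array([0.6277, 0.0548, 0.11  ])), (0.15, array([336., 390.]), array([0.3445, 0.4282, 0.11  ]))]
side crank_knob [(0.59, array([289., 221.]), array([0.5197, 0.0841, 0.162 ])), (0.37, array([258., 187.]), array([ 0.6316, -0.0227,  0.162 ]))]
side winch_axis [(0.83, array([268., 216.]), array([0.5807, 0.0625, 0.145 ]))]
wrist pawl_tip [(0.75, array([ 60., 335.]), array([ 0.5717, -0.2772,  0.11  ])), (0.72, array([326., 340.]), array([0.629 , 0.0585, 0.11  ]))]
wrist crank_knob [(0.56, array([319., 253.]), array([0.5142, 0.0899, 0.162 ]))]
wrist winch_axis []
```

View pics/spc.png

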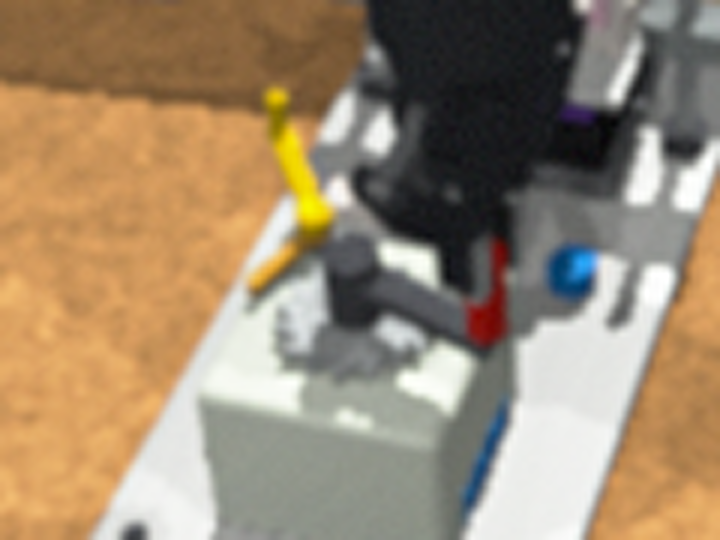

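The pawl is off, about 50 mm from the axis. I'll ease back along the arc, watching the tangential force.

```bash
cat > f.py <<'E'
from h import *
o=status.get_obs();R=np.array(o["tool_rot"]);p=np.array(o["tool_pos"]);F=np.array(o["contact_force"])
a=np.arctan2(p[1]-.0638,p[0]-.578)
print("t%.2f Ft %.1f Fr %.1f Fz %.1f knobang %.3f toolang %.3f r %.4f op %.3f j6 %.0f"%(o["time"],F@R[:,1],F@R[:,0],F[2],a,np.arctan2(R[1,0],R[0,0]),np.hypot(p[1]-.0638,p[0]-.578),o["opening"],o["joints"][5]))
E
python3 f.py
python3 -m pendant '[[[0,0.001,0],0.06],[[0,0.002,0],0.03],[[0,0.002,0],0.03],[[0,0.002,0],0.03],[[0,0.002,0],0.03],[[0,0.002,0],0.03]]' | grep contact; python3 f.py
python3 -m pendant '[[[0,0.002,0],0.03],[[0,0.002,0],0.03],[[0,0.002,0],0.03],[[0,0.002,0],0.03],[[0,0.002,0],0.03],[[0,0.002,0],0.03]]' | grep contact; python3 f.py
```

```text
t15.60 Ft 12.8 Fr 0.4 Fz 2.1 knobang 2.756 toolang 2.823 r 0.0667 op 0.182 j6 21
contact_force: [-0.6, 3.3, 5.6]
t16.20 Ft 2.6 Fr 2.2 Fz 5.6 knobang 2.638 toolang 2.610 r 0.0669 op 0.187 j6 34
contact_force: [-1.6, 4.5, 5.9]
t16.80 Ft 2.3 Fr 4.2 Fz 5.9 knobang 2.460 toolang 2.430 r 0.0671 op 0.185 j6 45
```

```bash
for i in 1; do :; done
python3 -m pendant '[[[0,0.002,0],0.03],[[0,0.002,0],0.03],[[0,0.002,0],0.03],[[0,0.002,0],0.03],[[0,0.002,0],0.03],[[0,0.002,0],0.03]]' | grep contact; python3 f.py
python3 -m pendant '[[[0,0.002,0],0.03],[[0,0.002,0],0.03],[[0,0.002,0],0.03],[[0,0.002,0],0.03]]' | grep contact; python3 f.py
python3 - <<'E'
from h import *
save("side","side2")
im=cv2.imread("pics/side2.png")[130:260,200:360];cv2.imwrite("pics/s2c.png",cv2.resize(im,None,fx=4.5,fy=4.5,interpolation=2))
E
```

```text
contact_force: [-1.9, 5.1, 6.7]
t17.40 Ft 1.7 Fr 5.1 Fz 6.7 knobang 2.282 toolang 2.250 r 0.0674 op 0.182 j6 56
contact_force: [-2.5, 5.0, 6.8]
t17.80 Ft 0.6 Fr 5.6 Fz 6.8 knobang 2.163 toolang 2.131 r 0.0675 op 0.183 j6 64
```

View pics/s2c.png

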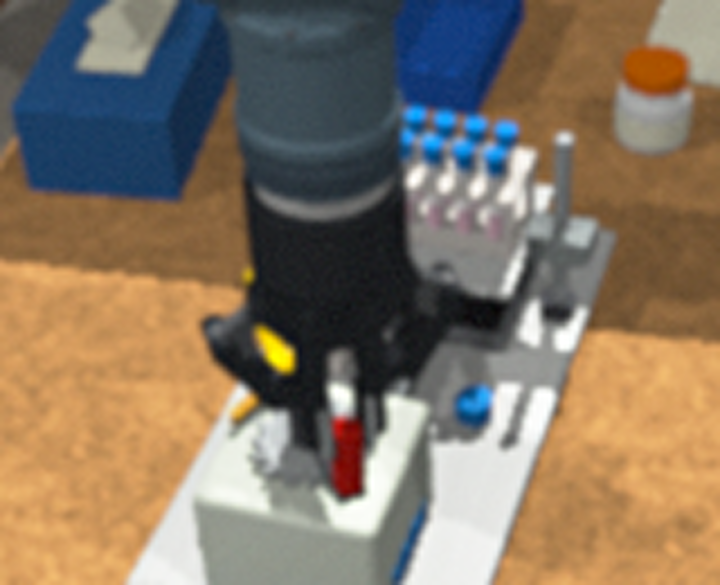

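```bash
cat >> f.py <<'E'
e=2.8-4.0*(2.64-a); dev=F@R[:,1]-e; print("   dev %.2f"%dev)
import sys; sys.exit(int(dev<-1.8))
E
python3 -m pendant '[[[0.0003,0.0015,0],0.0225],[[0.0003,0.0015,0],0.0225],[[0.0003,0.0015,0],0.0225],[[0,0.0015,0],0.0225]]' >/dev/null; python3 f.py &&
python3 -m pendant '[[[0.0003,0.0015,0],0.0225],[[0.0003,0.0015,0],0.0225],[[0,0.0015,0],0.0225],[[0,0.0015,0],0.0225]]' >/dev/null && python3 f.py &&
python3 -m pendant '[[[0,0.0015,0],0.0225],[[0,0.0015,0],0.0225],[[0,0.0015,0],0.0225],[[0,0.0015,0],0.0225]]' >/dev/null && python3 f.py &&
python3 -m pendant '[[[0,0.0015,0],0.0225],[[0,0.0015,0],0.0225],[[0,0.0015,0],0.0225],[[0,0.0015,0],0.0225]]' >/dev/null && python3 f.py
```

```text
t18.25 Ft 0.5 Fr 4.6 Fz 5.8 knobang 2.073 toolang 2.041 r 0.0677 op 0.186 j6 69
   dev -0.02
t18.65 Ft 0.0 Fr 4.1 Fz 5.3 knobang 1.985 toolang 1.950 r 0.0679 op 0.181 j6 75
   dev -0.17
t19.05 Ft 0.3 Fr 4.8 Fz 4.5 knobang 1.897 toolang 1.861 r 0.0680 op 0.183 j6 80
   dev 0.49
t19.45 Ft 0.2 Fr 5.0 Fz 6.0 knobang 1.809 toolang 1.771 r 0.0681 op 0.184 j6 85
   dev 0.69
```

```bash

python3 -m pendant '[[[0,0.0015,0],0.0225],[[0,0.0015,0],0.0225],[[0,0.0015,0],0.0225],[[0,0.0015,0],0.0225]]' >/dev/null; python3 f.py &&
python3 -m pendant '[[[0,0.0015,0],0.0225],[[0,0.0015,0],0.0225],[[0,0.0015,0],0.0225],[[0,0.0015,0],0.0225]]' >/dev/null && python3 f.py &&
python3 -m pendant '[[[0,0.0015,0],0.0225],[[0,0.0015,0],0.0225],[[0,0.0015,0],0.0225],[[0,0.0015,0],0.0225]]' >/dev/null && python3 f.py
```

```text
t19.85 Ft -0.6 Fr 5.2 Fz 4.8 knobang 1.720 toolang 1.681 r 0.0682 op 0.186 j6 90
   dev 0.26
t20.25 Ft -4.9 Fr 6.0 Fz 8.9 knobang 1.650 toolang 1.591 r 0.0683 op 0.180 j6 96
   dev -3.73
```

```bash
python3 -m pendant '[[[0,0,0],0],[[0,0,0],0],[[0,0,0],0]]' >/dev/null; python3 f.py
python3 - <<'E'
from h import *
o=status.get_obs();print(o["ft_torque"])
a=save("side","side3");save("wrist","w8")
im=cv2.imread("pics/side3.png")[130:260,220:360];w=cv2.imread("pics/w8.png")
b=np.vstack([cv2.resize(w,(480,300)),cv2.resize(im,(323,300),interpolation=2)]) if 0 else np.hstack([cv2.resize(w,(480,300)),cv2.resize(im,(320,300),interpolation=2)])
cv2.imwrite("pics/b8.png",b)
E
```

```text
t20.55 Ft -4.0 Fr 5.8 Fz 8.1 knobang 1.648 toolang 1.592 r 0.0683 op 0.186 j6 95
   dev -2.81
[ 1.19235603  0.84648642 -0.02741693]
```

View pics/b8.png

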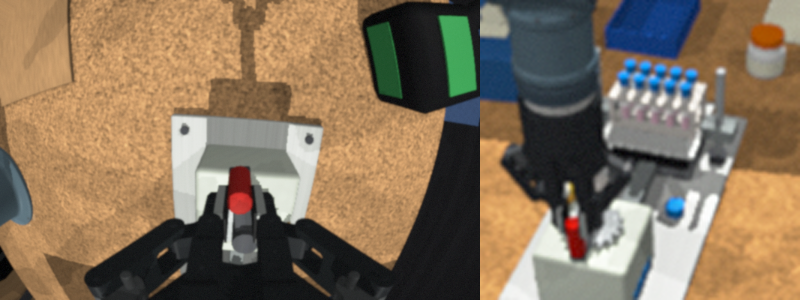

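The force jump of about 4 N and the closed gap under the rack mean the tray is on the pad, at roughly 10-13 N. I'll ease the tool's own strain, open and lift away.

```bash
python3 -m pendant '[[[0.0005,-0.0005,0],0],[[0.0005,-0.0005,0],0],[[0,0,0],0]]' >/dev/null; python3 f.py
python3 -m pendant '[[[0,0,0],0],[[0,0,0],0],[[0,0,0],0],[[0,0,0],0],[[0,0,0],0]]' 0.045 20 >/dev/null; python3 f.py
python3 -m pendant '[[[0,0,-0.01],0],[[0,0,-0.02],0],[[0,0,-0.03],0],[[0,0,-0.03],0],[[0,0,0],0],[[0,0,0],0]]' >/dev/null; python3 f.py
python3 look.py w9 crank_knob winch_axis pawl_tip release_pin release_pivot
```

```text
t20.95 Ft -1.6 Fr 4.1 Fz 5.9 knobang 1.649 toolang 1.592 r 0.0684 op 0.182 j6 96
   dev -0.40
t21.45 Ft 0.4 Fr -0.6 Fz -0.4 knobang 1.650 toolang 1.591 r 0.0673 op 0.526 j6 96
   dev 1.52
t22.05 Ft -0.2 Fr 0.6 Fz -0.0 knobang 1.635 toolang 1.591 r 0.0675 op 0.527 j6 96
   dev 1.06
crank_knob [(0.92, array([319.3, 193.8]), array([0.5733, 0.138 ])), (0.51, array([278.3, 286.2]), array([0.5367, 0.0463]))]
winch_axis [(0.91, array([318.8, 263.6]), array([0.5744, 0.0622])), (0.19, array([192.7, 387.7]), array([ 0.3961, -0.1647]))]
pawl_tip [(0.6, array([370.5, 252.6]), array([0.6303, 0.0555])), (0.19, array([353.4, 302.4]), array([ 0.6166, -0.0126]))]
release_pin []
release_pivot [(0.7, array([353. , 288.4]), array([0.6132, 0.0145]))]
22.35 [ 6.7 23.  10.2 77.4 -0.  95.6]
```

```bash
python3 -c "
from bench import job
print(job.job_done())"
```

```text
the job is handed in; nothing more can be done
None
```

The job is handed in, but no verdict came back: the lever is over, the pawl is off, the tray rests on its pad at an estimated 11–14 N (judged from force at the crank knob), and the crank is let go and still.

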